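# Slide the loose bushes back into their feed rail

### The arm

A 7-joint arm with a two-finger parallel gripper is mounted at the origin on a cart in front of the work surface, level with it; the furniture and walls round the work are solid. World frame = base frame: x ahead of the robot, y to its left, z up, the work surface at z = 0. Lengths are in m, angles in rad, forces in N, time in s.
With the tool pointing down it reaches from about 0.4 to 0.85 m from the base axis. Payload 6.9 kg.
Tool frame: the origin (TCP) lies midway between the tips of the shut fingers; the grasp point (between the pads) lies behind it (ctrl.pinch_z is the z of the grasp point in the tool frame, in m); z points along the fingers, y is the line along which they close (so a half turn about z gives the same grasp; the last joint's range is limited). The gripper opens to 85 mm and grips with 20 to 120 N. Pads are 22 mm wide; open, the fingers measure 114 mm over their backs; the gripper's body (76 mm by 85 mm) begins 54 mm behind the grasp point. The pads swing forward as they close: fully open they stand 13 mm farther back than shut.
Start: joints at [1.435, 0.507, -0.238, 1.5, 0.126, 1.149, -0.155], TCP at [0.149, -0.607, 0.231] pointing down, gripper open.
Joint ranges: [-3.08, 3.08], [-0.24, 2.05], [-1.43, 1.35], [0, 2.5], [-1.52, 4.66], [0.17, 1.96], [-2.89, 2.89]. Speed limits (rad/s): [2.39, 2.39, 3.14, 3.14, 3.14, 3.14, 3.14].

### API

Orientations are given as a unit quaternion [w, x, y, z].
In Python, from station import ctrl, get_state, vision, ticket, models gives the robot as it stands. Calls block until the motion is done:
- ctrl.movep(position, orientation): joint-space move of the TCP to a pose.
- ctrl.movel(position, frame=None, max_speed=0.15): straight line of the TCP; frame=None keeps the orientation; max_speed is the mean speed in m/s.
- ctrl.set_joints(angles): joint-space move.
- ctrl.ungrasp() and ctrl.close_gripper(force=None): open the fingers fully, or close them until they stop; force is the grip in N (None keeps the last).
- ctrl.pause(seconds).
- ctrl.ik(position, orientation): joint angles nearest the present ones, or None.
- get_state(): the state.
- vision.grab_frame(name): name is "scene" or "top" or "wrist"; returns (picture, depth): 384x512x3 uint8, blue, green, red; 384x512 float32, m along the optical axis (not along the pixel's ray), 0 where there is no reading.
- vision.camera_info(name): a dict with "mtx" (3x3 intrinsics, pixels), "dist_coeffs" ([k1, k2, p1, p2, k3] as OpenCV has them; the pictures are not rectified), "R" (3x3) and "t" (3): a world point X has camera coordinates R X + t; the wrist camera has in their place "hand_eye" (4x4, takes a point from camera to tool coordinates, whose origin is the TCP and whose axes are the flange's). Camera axes: x right, y down, z forward; pixel columns grow to the right and rows downward; lengths in m; the calibration is good to about 2 mm. A picture is of the moment at which its call begins: read the wrist's pose just before it. camera_info takes no time and is no camera call.
A pose or a line that the arm cannot do raises ctrl.Unreachable and nothing moves.
- ticket.close_job(): hands the job in; it is judged then, once.
Trained networks look in the newest picture that a camera, given by its name, has taken for a name from the list of things; names that differ only in an ending like _2 or _b are one class to them, and where a whole thing is asked for, a point or a joint stands for the part that bears it (a point fixed in the world has none). Each returns a list of dicts, best first, with "p" (0 to 1); they miss things now and then, are a little off and sometimes report something else, mostly with a low value. They report only what shows in the picture. A call takes as long as a camera call. They do not tell look-alikes from the thing itself.
- models.recognise(camera, target): "point" ([column, row] in pixels, amid what is visible of it).
- models.masks_of(camera, target): "mask" (384x512 bool, what is visible of it) and "point" ([column, row] in pixels, amid what is visible of it).
The state is a dict: "time": time; "qpos": joint angles; "qd": joint speeds; "tau": joint torques, N m; "tcp_pos": TCP position; "eef_rot": TCP orientation; "contact_force": force on the tool from outside, world axes, zero at the start; "wrist_torque": the same for the moment, N m; "width": finger opening in m; "gripper_force": force on a finger pad.
Only numpy, scipy, OpenCV 4.12 (cv2) and the standard library are available. Lean on these libraries where they do the work, as an engineer would, in place of code of your own. Each camera call takes 0.05 s, during which the arm holds its last target. There are 200 camera calls.

### The job

Visitors have left three bronze flanged bushes loose on the table: push them with the fingertips, one at a time, through the gate into the feed rail, letting the spring latch snap shut behind each before the next one comes through. Keep the bushes standing on their flanges and slide them gently, without gripping or lifting them; leave the other parts where they are. At the end all three stand in a row in the rail, with the latch closed behind the last.

Things in the scene. Friction and masses are not known exactly. Their poses are not given: they have to be found in the camera images.
- bush_a: one of three equal bronze flanged bushes standing on its flange, the hollow sleeve upward: flange 36 mm across and 5 mm thick, sleeve 28 mm across outside, 22 mm tall in all, about 60 g. Origin: centre of its underside, z up
- bush_b: one of three equal bronze flanged bushes standing on its flange, the hollow sleeve upward: flange 36 mm across and 5 mm thick, sleeve 28 mm across outside, 22 mm tall in all, about 60 g. Origin: centre of its underside, z up
- bush_c: one of three equal bronze flanged bushes standing on its flange, the hollow sleeve upward: flange 36 mm across and 5 mm thick, sleeve 28 mm across outside, 22 mm tall in all, about 60 g. Origin: centre of its underside, z up
- bush_rail: low aluminium feed rail fixed on the table; its base sheet is paper-thin, no step for a bush. Origin: on the table, on the channel's centre line, beside the latch tip; +x is the way the bushes travel in, y left of that. Channel 40 mm wide between walls 7 mm tall, outer faces at y = +-34 mm. Nothing of the rail is taller than 9 mm: fingertips 11 to 15 mm above the table pass over it and push a bush by its sleeve
- rail_mouth (a point): point on the table midway between the outer ends of the two guide wings, at x = -80 mm of the rail. The wings (9 mm tall, 3 mm thick) narrow the way from 100 mm here to 40 mm at the gate
- rail_gate (a point): point on the table in the middle of the gate, at x = -28 mm of the rail, where the wings end and the 40 mm wide channel begins
- rail_slot (a point): point at x = +8 mm of the rail, on the centre line, 9 mm above the table, where the two steel lips begin. From here to the stop they cover the flanges (7 to 9 mm above the table) and leave a slot 32 mm wide for the sleeves
- rail_stop (a point): point on the table on the centre line at the stop's inner face, at x = +120 mm of the rail; between latch and stop three flanges lie in a row with 12 mm to spare
- rail_latch (a joint): spring latch in the gate's left wall (+y): a steel finger 24 mm long, 6 mm tall, pivoted at x = -20 mm of the rail. 0 = at rest, leaning in, tip 10 mm proud of the wall. A bush going in pushes it aside (to about 0.5 rad, 1 to 2 N); it springs back to 0 once the bush's centre is some 16 mm past the rail's origin, and lets no bush back out
- shell_cup: bystander: plain steel cup-shaped ring, 40 mm across, 24 mm tall, no flange; origin at the centre of its underside
- sleeve_roller: bystander: plain steel tube standing on end, 24 mm across, 35 mm tall; origin at the centre of its underside
- thrust_stack: bystander: flat open roller bearing, 52 mm across, 16 mm tall; origin at the centre of its underside
- ring_gauge: bystander: thick steel ring with a knurled outside, lying flat, 58 mm across, 18 mm tall; origin at the centre of its underside
Things that resemble listed ones, but are neither listed nor needed, are in the scene too. What is shaped like the bush_c but green is not meant.

How it is judged:
On the way, in this order (a step that is already met when the one before it is completed fails the run):
1. one bush is in the rail with the latch shut behind it (((x of bush_a in the frame of bush_rail between 0.01 and 0.11 m and y of bush_a in the frame of bush_rail between -0.006 and 0.006 m and height (world z) of bush_a below 0.004 m) or (x of bush_b in the frame of bush_rail between 0.01 and 0.11 m and y of bush_b in the frame of bush_rail between -0.006 and 0.006 m and height (world z) of bush_b below 0.004 m) or (x of bush_c in the frame of bush_rail between 0.01 and 0.11 m and y of bush_c in the frame of bush_rail between -0.006 and 0.006 m and height (world z) of bush_c below 0.004 m)) and value of joint rail_latch below 0.12 rad), for 0.15 s.
2. two bushes are in the rail with the latch shut behind them ((((x of bush_a in the frame of bush_rail between 0.01 and 0.11 m and y of bush_a in the frame of bush_rail between -0.006 and 0.006 m and height (world z) of bush_a below 0.004 m) and (x of bush_b in the frame of bush_rail between 0.01 and 0.11 m and y of bush_b in the frame of bush_rail between -0.006 and 0.006 m and height (world z) of bush_b below 0.004 m)) or ((x of bush_a in the frame of bush_rail between 0.01 and 0.11 m and y of bush_a in the frame of bush_rail between -0.006 and 0.006 m and height (world z) of bush_a below 0.004 m) and (x of bush_c in the frame of bush_rail between 0.01 and 0.11 m and y of bush_c in the frame of bush_rail between -0.006 and 0.006 m and height (world z) of bush_c below 0.004 m)) or ((x of bush_b in the frame of bush_rail between 0.01 and 0.11 m and y of bush_b in the frame of bush_rail between -0.006 and 0.006 m and height (world z) of bush_b below 0.004 m) and (x of bush_c in the frame of bush_rail between 0.01 and 0.11 m and y of bush_c in the frame of bush_rail between -0.006 and 0.006 m and height (world z) of bush_c below 0.004 m))) and value of joint rail_latch below 0.12 rad), for 0.15 s.
3. all three bushes are in the rail with the latch shut behind them (x of bush_a in the frame of bush_rail between 0.01 and 0.11 m and y of bush_a in the frame of bush_rail between -0.006 and 0.006 m and height (world z) of each of bush_a, bush_b, bush_c below 0.004 m and x of bush_b in the frame of bush_rail between 0.01 and 0.11 m and y of bush_b in the frame of bush_rail between -0.006 and 0.006 m and x of bush_c in the frame of bush_rail between 0.01 and 0.11 m and y of bush_c in the frame of bush_rail between -0.006 and 0.006 m and value of joint rail_latch below 0.12 rad), for 0.15 s.
At the end, for the whole second after the job is handed in: the centres of all three bushes lie in the rail's channel at least 10 mm past the latch tip and within 6 mm of its centre line, upright (within 0.15 rad), on the table and at rest; the latch is back within 0.12 rad of its rest position behind the last one (all of step 3 and angle between each of bush_a, bush_b, bush_c's own z axis and vertical below 0.15 rad and linear speed of each of bush_a, bush_b, bush_c below 0.02 m/s); the robot touches nothing.
It fails at once if a bush was lifted off the table (height (world z) of any of bush_a, bush_b, bush_c above 0.012 m).
It fails at once if a bush was tipped over (angle between any of bush_a, bush_b, bush_c's own z axis and vertical above 0.5 rad).
It fails at once if a bush was gripped, or pushed with more than 20 N (contact force between the fingers and bush_a above 20 N or contact force between the fingers and bush_b above 20 N or contact force between the fingers and bush_c above 20 N).
It fails at once if a bystander was moved by more than 15 mm (distance of any of shell_cup, sleeve_roller, thrust_stack, ring_gauge from where it was at the start of the episode above 0.015 m).
It also fails if it takes over 70 s, if anything falls off the work surface, if the arm or the gripper's body presses on something with over 40 N, if the wrist force passes 120 N, or if a joint passes its speed limit or range.

## Working session

There is one attempt and no reset: what is moved stays moved. The work goes in short steps, each a Python script; the robot and the scene stay as the last script left them, time stands still between calls to the robot, and variables do not carry over. Pictures are saved under pics/ and viewed, at most 10 in all, crops included, and the job is handed in when it is done.

```bash
ls; mkdir -p pics
python3 - <<'E'
from station import ctrl,get_state,vision,models
import cv2,numpy as np
for c in("top","scene"):
    im,d=vision.grab_frame(c); cv2.imwrite(f"pics/{c}0.png",im); np.save(f"{c}0.npy",d)
    i=vision.camera_info(c); print(c,i["mtx"],i["dist_coeffs"],i["R"],i["t"])
    for t in("bush_a","bush_rail","rail_mouth","rail_gate","rail_slot","rail_stop","rail_latch","shell_cup","sleeve_roller","thrust_stack","ring_gauge"):
        print(t,[(np.round(r["point"]).astype(int).tolist(),round(r["p"],2)) for r in models.recognise(c,t)])
print(ctrl.pinch_z,get_state())
E
```

```text
pics
top [[379.28517962   0.         253.52789938]
 [  0.         379.28517962 189.88722461]
 [  0.           0.           1.        ]] [-0.12865881  0.          0.          0.          0.        ] [[ 0.02548651 -0.9995963  -0.01255715]
 [-0.98780724 -0.02325215 -0.1539357 ]
 [ 0.15358158  0.01632733 -0.98800107]] [0.07985796 0.53682962 1.18648059]
bush_a [([246, 166], 0.7), ([158, 226], 0.66), ([182, 187], 0.58), ([253, 214], 0.4)]
bush_rail [([312, 198], 0.65)]
rail_mouth [([315, 204], 0.82)]
rail_gate [([313, 203], 0.91)]
rail_slot [([313, 203], 0.92)]
rail_stop [([317, 202], 0.69)]
rail_latch []
shell_cup [([207, 161], 0.46)]
sleeve_roller [([278, 163], 0.56)]
thrust_stack []
ring_gauge [([277, 166], 0.47)]
scene [[380.49716713   0.         253.99230769]
 [  0.         380.49716713 191.18460509]
 [  0.           0.           1.        ]] [0.03650968 0.         0.         0.         0.        ] [[-0.83492335 -0.54992291 -0.0220862 ]
 [-0.30099252  0.48984444 -0.81820286]
 [ 0.4607673  -0.67648889 -0.57450524]] [0.48867788 0.13689846 0.9141307 ]
bush_a [([212, 291], 0.79), ([273, 2
[... 435 characters left out ...]
52729,  0.50748701, -0.23758564,  1.5001808 ,  0.12570017,
        1.14889146, -0.15480751]), 'qd': array([ 1.67101315e-03, -9.02922167e-04,  6.21804454e-05,  6.92656075e-04,
       -3.43936661e-04, -4.25235070e-04, -6.63161477e-04]), 'tau': array([-4.43123909e-04, -6.20377707e+01, -2.18500145e+00, -2.49960512e+01,
        1.39549188e-02,  2.47353433e-03,  7.90171129e-06]), 'tcp_pos': array([ 0.14899985, -0.6069818 ,  0.23128918]), 'eef_rot': array([4.80379267e-06, 9.92765288e-01, 1.20071156e-01, 2.86810796e-06]), 'contact_force': array([ 0.87213713, -0.3333409 , -0.83415802]), 'wrist_torque': array([ 0.05677006, -0.03673116,  0.00671115]), 'gripper_force': 0.0, 'width': 0.08572096964009127}
```

Run:
```python
import cv2
im=cv2.imread("pics/top0.png")
cv2.imwrite("pics/top0c.png",cv2.resize(im[100:290,130:390],None,fx=3,fy=3,interpolation=cv2.INTER_CUBIC))
im=cv2.imread("pics/scene0.png")
cv2.imwrite("pics/scene0c.png",cv2.resize(im[120:320,140:400],None,fx=3,fy=3,interpolation=cv2.INTER_CUBIC))
```

```text
(no output)
```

View pics/top0c.png

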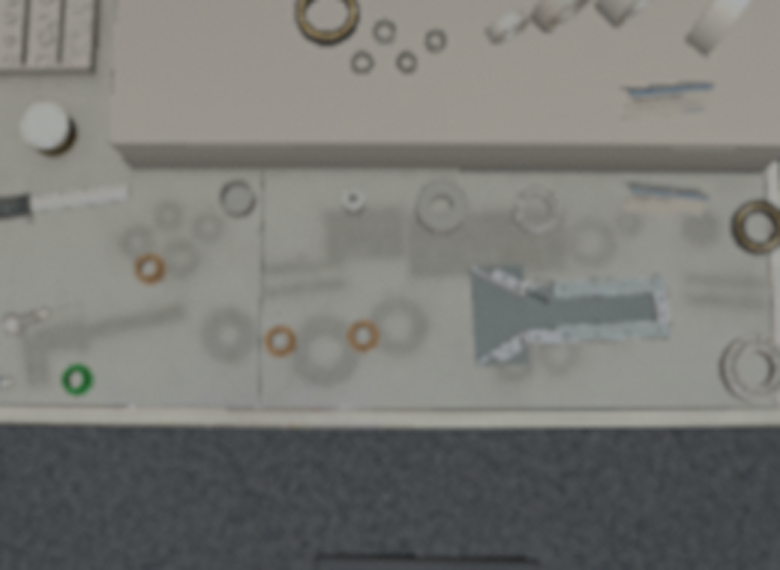

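View pics/scene0c.png

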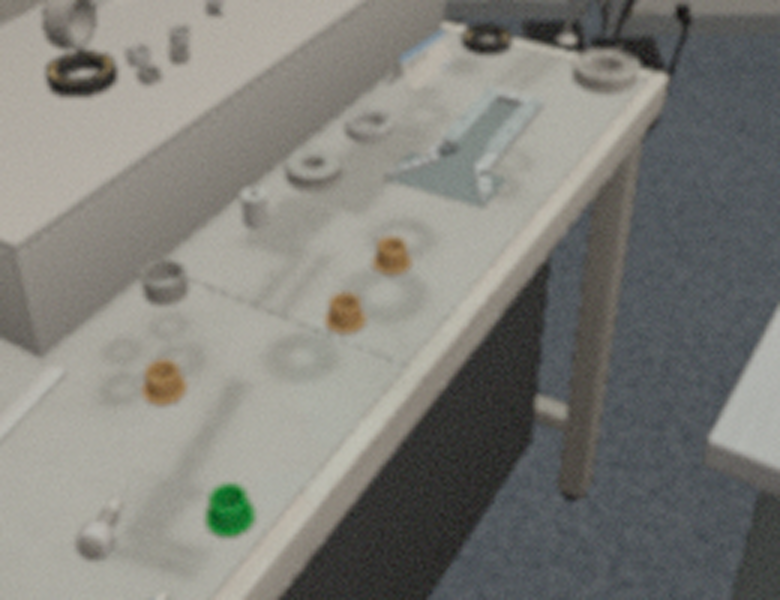

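Top crop: the bush candidates are the bronze rings at full-frame pixels (180,189), (224,214) and (251,212), plus a green one at (156,226), which is the decoy. The plain steel cup at (209,166) and the roller at (248,166) are not bushes. The rail has its mouth at about (289,205) and its stop at about (350,202), so it runs towards -y. The scene crop shows the same three bronze flanged bushes standing upright. I'll localise roughly from this, then take a close wrist look.

```bash
cat > h.py <<'E'
from station import ctrl,get_state,vision,models,ticket
import cv2,numpy as np
from scipy.spatial.transform import Rotation as R
def cam(c,st=None):
    i=vision.camera_info(c)
    if c!="wrist": return i,np.array(i["R"]).T,-np.array(i["R"]).T@np.array(i["t"])
    he=np.array(i["hand_eye"]); q=st["eef_rot"]; Rt=R.from_quat([q[1],q[2],q[3],q[0]]).as_matrix()
    return i,Rt@he[:3,:3],Rt@he[:3,3]+st["tcp_pos"]
def w(c,px,z,st=None):
    i,Rc,o=cam(c,st)
    p=cv2.undistortPoints(np.float64(px).reshape(-1,1,2),np.array(i["mtx"]),np.array(i["dist_coeffs"]))[:,0]
    d=np.c_[p,np.ones(len(p))]@Rc.T
    return o+d*((z-o[2])/d[:,2])[:,None]
def quat(yaw): # tool down, tool x at world angle yaw
    return np.array([0,np.cos(yaw/2),np.sin(yaw/2),0])
def bronze(im):
    h=cv2.cvtColor(im,cv2.COLOR_BGR2HSV)
    m=cv2.inRange(h,(5,90,60),(22,255,255))
    n,l,s,c=cv2.connectedComponentsWithStats(m)
    return [(c[k],s[k]) for k in range(1,n) if s[k,4]>25]
E
python3 - <<'E'
from h import *
np.set_printoptions(precision=3,suppress=True)
im=cv2.imread("pics/top0.png")
for c,s in bronze(im): print(c,s,w("top",[c],.018))
print("green",w("top",[[155.7,226.5]],.015))
a=lambda x,y:[130+x/3,100+y/3]
print("mouth",w("top",[a(473,267),a(477,365),a(660,275),a(667,335)],0.0))
print("others",w("top",[a(238,198),a(352,200),a(440,207),a(535,210),a(750,368)],0.02))
im=cv2.imread("pics/scene0.png")
for c,s in bronze(im): print(c,s,w("scene",[c],.011))
print(vision.camera_info("wrist"))
for yaw in(-np.pi/2,np.pi/2): 
  for p in([.5,.4,.2],[.5,.3,.015],[.5,-.1,.015],[.49,-.05,.25]): print(yaw,p,ctrl.ik(p,quat(yaw)))
E
```

```text
[461.576  20.242] [459  16   6   9  33] [[ 1.215 -0.687  0.018]]
[457.861  29.111] [455  26   7   7  36] [[ 1.174 -0.666  0.018]]
[451.333  36.667] [449  34   6   6  27] [[ 1.138 -0.634  0.018]]
[  8.615 216.577] [  0 213  18   8  52] [[0.423 0.95  0.018]]
green [[0.409 0.414 0.015]]
mouth [[ 0.547 -0.021  0.   ]
 [ 0.438 -0.026  0.   ]
 [ 0.543 -0.231  0.   ]
 [ 0.475 -0.238  0.   ]]
others [[ 0.615  0.243  0.02 ]
 [ 0.616  0.116  0.02 ]
 [ 0.61   0.018  0.02 ]
 [ 0.609 -0.087  0.02 ]
 [ 0.439 -0.326  0.02 ]]
[228.     79.622] [224  75   9  10  37] [[ 1.183 -0.672  0.011]]
[270.079 205.069] [265 200  11  11 101] [[0.464 0.103 0.011]]
[254.628 224.027] [249 218  12  12 113] [[0.456 0.193 0.011]]
[193.993 247.182] [188 240  14  15 143] [[0.533 0.343 0.011]]
[116.759 258.828] [112 254  11   9  29] [[0.661 0.468 0.011]]
{'mtx': array([[285.935,   0.   , 257.653],
       [  0.   , 285.935, 193.2  ],
       [  0.   ,   0.   ,   1.   ]]), 'dist_coeffs': array([0.015, 0.   , 0.   , 0.   , 0.   ]), 'hand_eye': array([[-0.001, -0.95 , -0.311,  0.08 ],
       [ 1.   , -0.001, -0.001, -0.   ],
       [ 0.001, -0.311,  0.95 , -0.144],
       [ 0.   ,  0.   ,  0.   ,  1.   ]])}
-1.5707963267948966 [0.5, 0.4, 0.2] [-0.103  0.804 -1.226  1.497  0.762  1.378  1.765]
-1.5707963267948966 [0.5, 0.3, 0.015] [ 0.07   1.015 -1.227  1.846  1.077  1.139  1.576]
-1.5707963267948966 [0.5, -0.1, 0.015] [ 0.059  0.626  0.136  2.051 -0.174  0.476 -2.816]
-1.5707963267948966 [0.49, -0.05, 0.25] [-0.694  0.489  1.154  1.818 -0.488  1.159 -2.521]
1.5707963267948966 [0.5, 0.4, 0.2] [-0.103  0.804 -1.226  1.497  0.762  1.378 -1.376]
1.5707963267948966 [0.5, 0.3, 0.015] [-0.195  0.762 -0.636  1.849  0.647  0.748 -1.191]
1.5707963267948966 [0.5, -0.1, 0.015] [ 0.511  0.671 -0.554  2.045  0.623  0.595 -0.477]
1.5707963267948966 [0.49, -0.05, 0.25] [ 0.681  0.373 -0.882  1.803  0.318  1.116 -0.31 ]
```

Run:
```python
from h import *
np.set_printoptions(precision=4,suppress=True)
ctrl.close_gripper()
for n,p in(("r",[.48,-.04,.24]),("b",[.48,.24,.24])):
    ctrl.movep(p,quat(np.pi/2)); st=get_state(); im,d=vision.grab_frame("wrist")
    cv2.imwrite(f"pics/w{n}.png",im); np.savez(f"w{n}.npz",d=d,tcp_pos=st["tcp_pos"],eef_rot=st["eef_rot"])
    print(st["time"],st["tcp_pos"],st["width"])
    for c,s in bronze(im): print(c,s,w("wrist",[c],.012,st))
    if n=="r":
      for t in("rail_mouth","rail_gate","rail_slot","rail_stop","rail_latch"): print(t,[(np.array(r["point"]),r["p"]) for r in models.recognise("wrist",t)])
    cv2.imwrite(f"pics/w{n}v.png",cv2.resize(im,(800,600)))
```

```text
4.3083 [ 0.4801 -0.0412  0.2398] 0.00018829841558567795
[246.7928  45.8339] [232  29  30  34 584] [[0.4677 0.0983 0.012 ]]
rail_mouth [(array([270.8, 183.1]), 0.57)]
rail_gate [(array([272.1, 186.7]), 0.8)]
rail_slot [(array([275.5, 184. ]), 0.82)]
rail_stop [(array([272.6, 188.7]), 0.81), (array([250.8,  46.8]), 0.72)]
rail_latch [(array([284.5, 197.9]), 0.64)]
5.6917 [0.4806 0.2384 0.2397] -2.935893399671357e-06
[302.765   80.0699] [289  65  29  31 515] [[0.5352 0.3404 0.012 ]]
[242.3091 195.6183] [230 183  26  27 427] [[0.4593 0.1934 0.012 ]]
```

View pics/wrv.png

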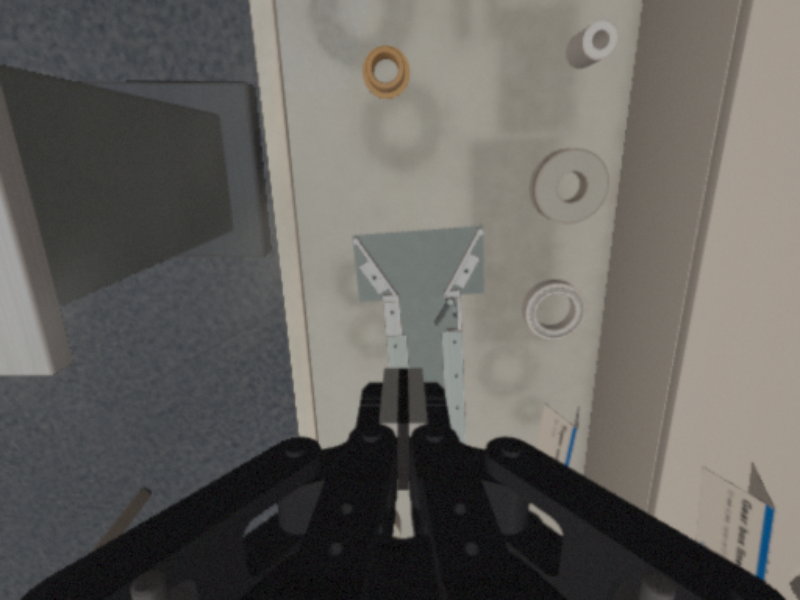

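View pics/wbv.png

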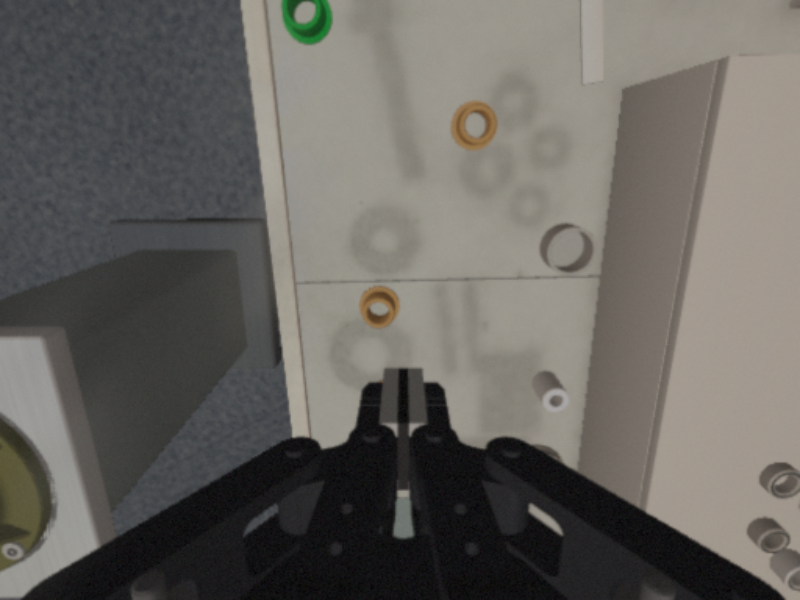

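The wrist views confirm three bronze bushes: view pixels (386,72) in the rail picture, and (474,125) and (380,307) in the other. The green decoy is at (306,15). The rail mouth lies at about (418,234) and the latch at (445,313), on the world +x side. Next is a close crop to get the rail's edges.

Run:
```python
import cv2
im=cv2.imread("pics/wr.png")
cv2.imwrite("pics/wrc.png",cv2.resize(im[140:240,215:325],None,fx=6,fy=6,interpolation=cv2.INTER_CUBIC))
```

```text
(no output)
```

View pics/wrc.png

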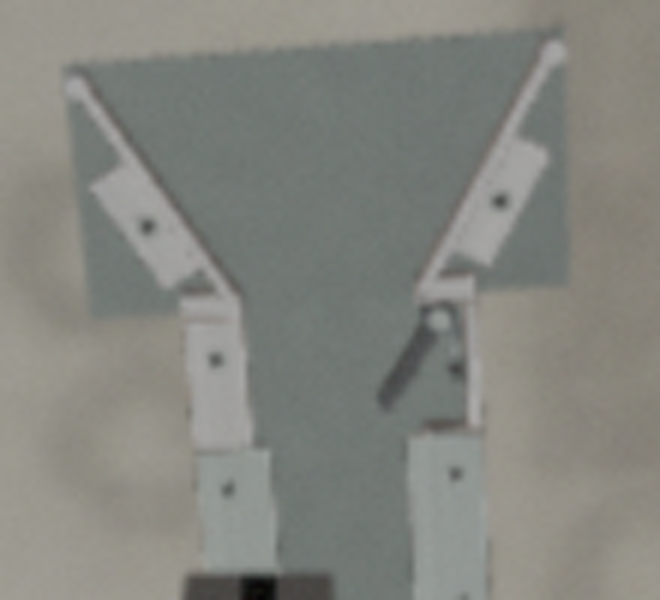

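Run:
```python
from h import *
np.set_printoptions(precision=4,suppress=True)
st=np.load("wr.npz")
v=np.array([[238,296],[420,288],[270,450],[410,435],[198,450],[485,432],[75,88],[555,50]])
r=np.array([[-28,-20],[-28,20],[8,-16],[8,16],[8,-34],[8,34],[-80,-51.5],[-80,51.5]])/1e3
P=w("wrist",np.c_[215+v[:,0]/6,140+v[:,1]/6],.009,st)[:,:2]
mr,mP=r.mean(0),P.mean(0)
U,S,V=np.linalg.svd((r-mr).T@(P-mP)); Rm=(U@V).T
print(np.linalg.det(Rm)); t=mP-Rm@mr
print("scale",np.linalg.norm(P-mP)/np.linalg.norm(r-mr),"t",t,"dir",Rm[:,0],"yaw",np.arctan2(Rm[1,0],Rm[0,0]))
print((P-t)@Rm*1000-r*1000)
np.savez("rail.npz",t=t,R=Rm)
for b in([.4677,.0983],[.4593,.1934],[.5352,.3404]): print((np.array(b)-t)@Rm*1000)
```

```text
1.0000000000000004
scale 1.0104927648500466 t [ 0.4988 -0.1056] dir [ 0.075  -0.9972] yaw -1.4957608005180598
[[-1.3594 -0.9749]
 [-0.0054  0.6062]
 [ 1.106  -0.5637]
 [-0.1079  0.5015]
 [-0.2253  0.5289]
 [ 0.5118  0.0812]
 [ 0.0759 -1.2937]
 [ 0.0043  1.1146]]
[-205.6482  -15.7332]
[-301.1103  -16.9804]
[-442.0068   69.7259]
```

```bash
cat >> h.py <<'E'
_r=np.load("rail.npz"); T,RM=_r["t"],_r["R"]
def r2w(p): return T+RM@(np.asarray(p)/1e3)
def w2r(p): return (np.asarray(p)[:2]-T)@RM*1e3
Z=.0135; OFF=25.
def push(a,b,step=None,speed=.09,gap=12,off=None):
    """push bush whose centre is a (rail mm) to b; last part in steps, watching force"""
    off=off or OFF
    a,b=np.array(a,float),np.array(b,float); L=np.linalg.norm(b-a); u=(b-a)/L
    W=RM@u; q=quat(np.arctan2(W[1],W[0])+np.pi)
    s=r2w(a-u*(off+gap)); ctrl.movep([*s,.08],q); ctrl.movel([*s,Z],max_speed=.12)
    f0=get_state()["contact_force"]
    n=1 if step is None else int(np.ceil((L+gap)/step)); fm=0
    for k in range(1,n+1):
        ctrl.movel([*r2w(a-u*(off+gap)+u*(L+gap)*k/n),Z],max_speed=speed)
        f=np.linalg.norm(get_state()["contact_force"]-f0); fm=max(fm,f)
        if f>8: print("FORCE",f,k,n); break
    st=get_state(); print("end tcp rail",w2r(st["tcp_pos"]),st["tcp_pos"][2],"f",fm,"t",st["time"])
    e=w2r(st["tcp_pos"])-u*15
    ctrl.movel([*r2w(e),Z],max_speed=.1); ctrl.movel([*r2w(e),.08],max_speed=.2)
def look(name,pos,z=.16):
    """wrist view with TCP 'pos' (rail mm)"""
    ctrl.movep([*r2w(pos),z],quat(np.arctan2(RM[1,0],RM[0,0])+np.pi))
    st=get_state(); im,d=vision.grab_frame("wrist"); cv2.imwrite(f"pics/{name}.png",im)
    o=[w2r(w("wrist",[c],.012,st)[0]) for c,s in bronze(im) if s[4]>100]
    print("look",np.round(o,1).tolist(),"t",st["time"]); return o
E
python3 - <<'E'
from h import *
push((-205.6,-15.7),(-90,0),speed=.08)
look("l1",(-200,0),.2)
E
```

```text
end tcp rail [-115.18133743   -3.37808231] 0.013533660765463508 f 0.5358544288475005 t 8.9917
look [[-298.3, -16.5]] t 10.3917
```

Run:
```python
from h import *
look("l1b",(-30,0),.2)
```

```text
look [[-90.5, -7.1]] t 11.1583
```

Run:
```python
from h import *
push((-90.5,-3),(23,0),step=16,speed=.08)
look("l2",(90,0),.2)
st=get_state()
```

```text
end tcp rail [-1.56780321 -0.73383199] 0.013426991877345466 f 1.2327399815288917 t 15.3833
look [[23.9, -0.8], [230.6, 81.4]] t 16.8417
```

Run:
```python
from h import *
im=cv2.imread("pics/l2.png"); cv2.imwrite("pics/l2c.png",cv2.resize(im[20:270,150:380],None,fx=2.4,fy=2.4))
```

```text
(no output)
```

View pics/l2c.png

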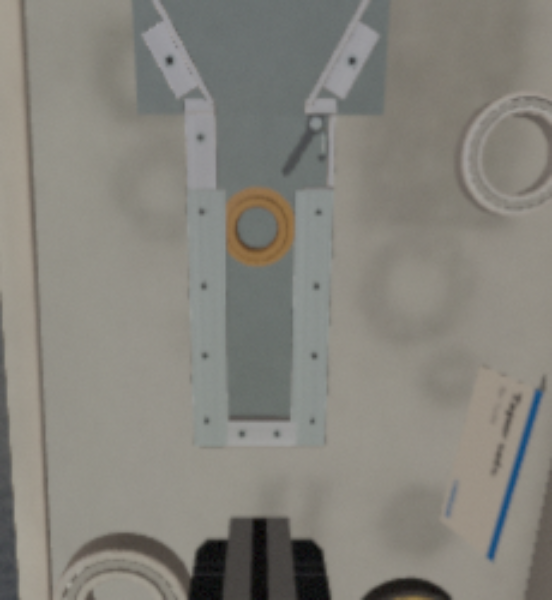

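The view shows the bush in the slot at crop (260,227) and the latch at rest, leaning in, at (300,145). Now the second bush.

Run:
```python
from h import *
push((-300,-17),(-95,4),speed=.1)
look("l3",(-35,0),.2)
```

```text
end tcp rail [-120.28980234    1.46569611] 0.013524530464692812 f 0.654830691774706 t 21.5667
look [[-97.0, 5.3], [22.0, -1.4]] t 23.025
```

Run:
```python
from h import *
push((-97,3),(23,0),step=16,speed=.08)
look("l4",(90,0),.2)
push((-442,69.7),(-260,32),speed=.1)
look("l5",(-200,32),.2)
```

```text
end tcp rail [-1.46520543  0.41462195] 0.013401862327001288 f 2.163939073057741 t 27.45
look [[37.9, -0.6], [229.1, 77.1]] t 28.9083
end tcp rail [-284.96948124   37.06867355] 0.013495952117102306 f 1.0538160402722947 t 33.8833
look [[-261.6, 33.0]] t 35.3417
```

Run:
```python
from h import *
push((-261.6,33),(-95,1),speed=.1)
look("l6",(-35,0),.2)
im=cv2.imread("pics/l6.png"); cv2.imwrite("pics/l6c.png",cv2.resize(im[20:270,150:380],None,fx=2.4,fy=2.4))
```

```text
end tcp rail [-120.12649513    5.85507733] 0.013557041025075302 f 0.3721563698988534 t 38.725
look [[-96.4, 0.8], [26.2, -1.3]] t 40.1917
```

View pics/l6c.png

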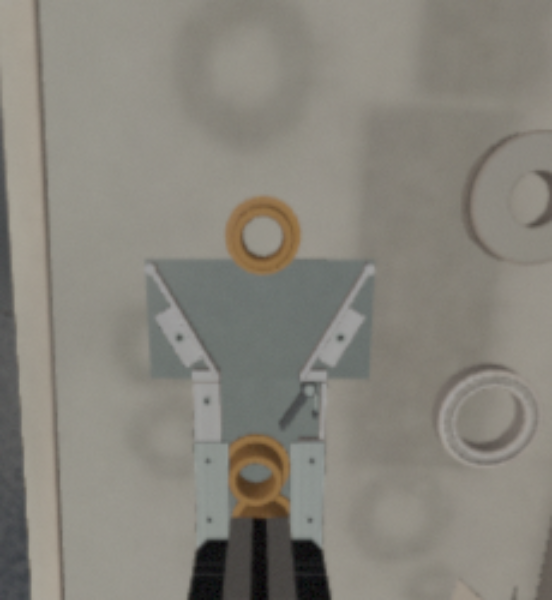

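Two bushes are in the rail (crop (258,475), with the next one beyond it). The latch is closed at (297,408), and the third bush sits at the mouth at (263,235).

Run:
```python
from h import *
push((-96.4,.8),(23,0),step=16,speed=.08)
look("l7",(100,0),.25)
im=cv2.imread("pics/l7.png"); cv2.imwrite("pics/l7c.png",cv2.resize(im[20:270,150:380],None,fx=2.4,fy=2.4))
```

```text
end tcp rail [-1.47255115  0.09680354] 0.013422091129371826 f 1.691737713937971 t 44.6167
look [[54.2, -0.7], [228.5, 76.2], [261.1, 89.6]] t 46.225
```

View pics/l7c.png

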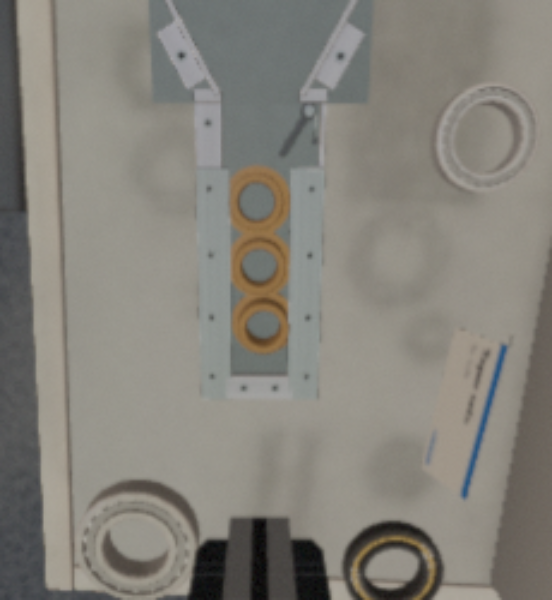

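All three bushes stand in a row at crop (260,200), (260,265) and (264,323). The latch is closed behind them at (296,130), and the arm is clear.

```bash
python3 -c "
from h import *
print(ticket.close_job())"
```

```text
the job is handed in; nothing more can be done
None
```

I pushed all three bronze bushes one at a time into the feed rail and handed the job in; the last wrist picture shows them upright in a row with the latch closed behind them, but hand-in returned no verdict.

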